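# Park the captive screw and open the controller's battery drawer

## Robot

A 7-joint arm with a two-finger parallel gripper is mounted at the origin on a cart in front of the work surface, level with it; the furniture and walls round the work are solid. World frame = base frame: x ahead of the robot, y to its left, z up, the work surface at z = 0. Lengths are in m, angles in degrees, forces in N, time in s.
With the tool pointing down it reaches from about 0.4 to 0.925 m from the base axis. Payload 5.6 kg.
Tool frame: the origin (TCP) lies at the very end of the fingers, on their centre line; the grasp point (between the pads) lies 19 mm behind it; z points along the fingers, y is the line along which they close (so a half turn about z gives the same grasp; the last joint's range is limited). The gripper opens to 85 mm and grips with 20 to 120 N. Pads are 22 mm wide; open, the fingers measure 114 mm over their backs; the gripper's body (76 mm by 85 mm) begins 54 mm behind the grasp point. The pads swing forward as they close: fully open they stand 13 mm farther back than shut.
Start: joints at [-69.442, 26.786, -0.665, 91.828, 0.344, 61.387, -3.226], TCP at [0.254, 0.598, 0.206] pointing down, gripper open.
Joint ranges: [-144.91, 144.91], [-17.63, 115.5], [-89.93, 88.59], [15.96, 139.68], [-74.01, 254.01], [8.47, 105.57], [-167.45, 167.45]. Speed limits (degrees/s): [147.25, 147.25, 180, 180, 180, 180, 180].

## Interface

Orientations are given as a 3x3 rotation matrix whose columns are the frame's x, y, z axes.
In Python, from plant import r gives the robot as it stands. Calls block until the motion is done:
- r.move_pose(position, orientation): joint-space move of the TCP to a pose.
- r.move_straight(position, vel=0.15, rotation=None): straight line of the TCP; rotation=None keeps the orientation; vel is the mean speed in m/s.
- r.move_joints(angles): joint-space move.
- r.open_gripper() and r.clamp(squeeze=None): open the fingers fully, or close them until they stop; squeeze is the grip in N (None keeps the last).
- r.dwell(seconds).
- r.solve_ik(position, orientation): joint angles nearest the present ones, or None.
- r.get_state(): the state.
- r.read_camera(name): name is "side" or "top"; returns a dict with "img" (400x640x3 uint8, red, green, blue), "fx", "fy", "cx", "cy" (pixels), "distortion" ([k1, k2, p1, p2, k3] as OpenCV has them; the pictures are not rectified), "rvec" (rotation vector, rad) and "tvec" (3), from world to camera coordinates, as OpenCV has them. Camera axes: x right, y down, z forward; pixel columns grow to the right and rows downward; lengths in m; the calibration is good to about 2 mm. A picture is of the moment at which its call begins. There is no depth.
A pose or a line that the arm cannot do raises r.MotionError and nothing moves.
- r.hand_in(): hands the job in; it is judged then, once.
Trained networks look in a picture, given as the dict that the camera call returned (one of the last four; its "shot" number tells which), for a name from the list of things; names that differ only in an ending like _2 or _b are one class to them, and where a whole thing is asked for, a point or a joint stands for the part that bears it (a point fixed in the world has none). Each returns a list of dicts, best first, with "confidence" (0 to 1); they miss things now and then, are a little off and sometimes report something else, mostly with a low value. They report only what shows in the picture. A call takes as long as a camera call. They do not tell look-alikes from the thing itself.
- r.outline_of(picture, query): "pixels" (400x640 bool, what is visible of it) and "box" ([left, top, width, height] in pixels, round what is visible of it).
The state is a dict: "clock": time; "joints": joint angles; "dq": joint speeds; "joint_efforts": joint torques, N m; "tool_pos": TCP position; "tool_rot": TCP orientation; "force": force on the tool from outside, world axes, zero at the start; "moment": the same for the moment, N m; "gripper_width": opening from 0.0 (shut) to 1.0 (fully open); "grasp_force": force on a finger pad.
Only numpy, scipy, OpenCV 4.12 (cv2) and the standard library are available. Lean on these libraries where they do the work, as an engineer would, in place of code of your own. Each camera call takes 0.05 s, during which the arm holds its last target. There are 200 camera calls.

## Task

The battery drawer of the grey controller box is locked by the spring-loaded captive screw on its cover. Pull the screw's knurled head gently straight up until its thread meets the one in the bush and, keeping it lightly pulled and never straining the thread, unscrew it anti-clockwise until it stays up by itself, at least 14 mm above where it sat. Then let go of it, draw the drawer out by its handle as far as it goes, let go, and leave the small things round the box where they are.

Things in the scene. Friction and masses are not known exactly. Their poses are not given: they have to be found in the camera images.
- controller: grey sheet-steel controller box, 130 (its x) x 150 (its y) x 72 mm high, fixed to the desk by a 20 mm ear on each flank. Origin: centre of its underside, on the desk; z up; its front, with the drawer, faces its own -x.
- bush_top (a point): top centre of the steel bush on the cover that guides the captive screw: hex nut 28 mm across, then a round barrel 21 mm in diameter; 10 mm behind (+x) the box's origin, 88 mm above the desk. Inside is a right-handed two-start thread, lead 18 mm a turn (2.9 mm a radian), and the spring. More than 15 N between screw and thread strips it.
- captive_screw: steel captive screw, axis vertical, z up; origin at the middle of its round knurled head, 24 mm in diameter and 16 mm high, slot across the top. Sprung in, the origin is 97 mm above the desk, the head's underside 1 mm above the bush, and the screw spins freely. Pulled up too little and turned anti-clockwise it jams on the end of the thread. Let go before the thread carries it, it springs back in.
- screw_spring (a joint): how far the screw is raised, in m: 0 sprung in, at most 0.020. A spring pulls it in with about 5 N at 0 and 9 N at 0.020. Pulled straight up it stops against the thread after 2 to 14 mm: this differs from box to box and with the screw's angle, so feel for it.
- screw_nose (a point): lower tip of the screw, 49 mm below the head's middle; sprung in, it locks the drawer by reaching 13 mm into a hole of the drawer's strap. Turned anti-clockwise while kept against the stop, the screw rises with it; within 0.3 to 1.8 rad the thread's flank comes under it (1 to 2 mm of play) and carries it from then on. In all 0.6 to 4.6 rad of turning bring it to 14 mm.
- battery_drawer: dark metal-fronted drawer with two battery cells that fills the front of the box; its origin coincides with the box's origin when shut and it slides out along the box's -x by 55 mm to a stop, with about 5 N of friction. It cannot move until the screw is raised by some 13 mm.
- drawer_handle (a point): middle of the upright part of the drawer's handle: a D of round steel bar 12 mm thick standing upright in the box's x-z plane, its upright 99 mm in front of the box's origin (34 mm in front of the box) and 38 mm above the desk; it reaches up to 62 mm and down to 12 mm above the desk. Pinch it across the box's y, from above.
- small_jar: small dark screw jar 42 mm in diameter, 58 mm high, left of the box; origin at the centre of its underside
- brass_fitting: brass hose fitting, 26 mm wide and 41 mm high, standing left of the box; origin at the centre of its underside
- card_deck: banded deck of cards 54 x 89 x 11 mm lying right of the box; origin at the centre of its underside
- marker_pen: pen 135 mm long, 16 mm thick, lying behind the box; origin at the centre of its underside
Not all that is in view belongs to the job. Several things have the shape of the controller; the one meant has the colours described above.

How it is judged:
By the outcome, as a careful person would: the job done as asked, in the order asked, and still so for the second after the job is handed in, with the robot touching nothing.
It also fails if it takes over 72 s, if anything falls off the work surface, if the arm or the gripper's body presses on something with over 40 N, if the wrist force passes 120 N, or if a joint passes its speed limit or range.

## Working session

There is one attempt and no reset: what is moved stays moved. The work goes in short steps, each a Python script; the robot and the scene stay as the last script left them, time stands still between calls to the robot, and variables do not carry over. Pictures are saved under pics/ and viewed, at most 10 in all, crops included, and the job is handed in when it is done.

```bash
mkdir -p pics; ls; python3 - <<'E'
from plant import r
import cv2,numpy as np
for n in("top","side"):
    p=r.read_camera(n); cv2.imwrite(f"pics/{n}0.png",cv2.cvtColor(p["img"],cv2.COLOR_RGB2BGR))
    print(n,p["fx"],p["fy"],p["cx"],p["cy"],p["distortion"],p["rvec"],p["tvec"])
    R=cv2.Rodrigues(np.array(p["rvec"],float))[0];print("cam at",-R.T@np.array(p["tvec"]))
    for q in("controller","captive_screw","drawer_handle","battery_drawer"):
        for d in r.outline_of(p,q): 
            ys,xs=np.nonzero(d["pixels"]);print(q,d["confidence"],d["box"],xs.mean(),ys.mean())
s=r.get_state();print(s)
E
```

```text
pics
top 485.3717324510266 485.3717324510266 309.5450660389795 200.97357903334927 [-0.00679251  0.          0.          0.          0.        ] [ 2.17905861 -2.1498266   0.08623214] [0.02325045 0.62883723 0.88748195]
cam at [0.54067739 0.01621875 0.94393112]
controller 0.62 [228.8, 146.8, 98.3, 96.5] 277.08578637510516 185.94365012615643
controller 0.62 [310.2, 247.9, 109.2, 103.3] 367.2766582143334 293.63579340718
captive_screw 0.67 [358.2, 279.4, 19.6, 14.7] 369.10919540229884 287.86206896551727
captive_screw 0.48 [267.4, 164.5, 15.6, 19.1] 274.42391304347825 175.20108695652175
captive_screw 0.19 [242.5, 219.4, 58.1, 23.4] 273.65066666666667 225.496
drawer_handle 0.55 [373.7, 332.0, 9.4, 16.5] 377.89375 339.0375
battery_drawer 0.64 [372.3, 331.5, 12.8, 18.6] 378.09090909090907 339.2012987012987
battery_drawer 0.56 [242.3, 216.3, 60.1, 24.9] 271.64846416382255 226.22866894197952
battery_drawer 0.22 [332.5, 166.2, 46.6, 30.9] 353.42419080068146 181.6482112436116
side 390.55446427575794 390.55446427575794 316.1427519038354 198.01915598925757 [0.03309681 0.         0.         0.       
[... 1005 characters left out ...]
.22488667]), 'dq': array([-0.02595679, -0.09142541,  0.12094068, -0.07487311,  0.03308232,
        0.08315871, -0.01647418]), 'joint_efforts': array([-4.91994197e-04, -5.31767499e+01,  2.11054104e-02, -2.51405364e+01,
        1.13156470e-02,  1.96214482e-03,  8.73860898e-06]), 'tool_pos': array([0.25423644, 0.59821391, 0.20557589]), 'tool_rot': array([[-9.20326275e-01,  3.91151565e-01,  5.48723091e-06],
       [ 3.91151565e-01,  9.20326275e-01, -1.18942782e-05],
       [-9.70250834e-06, -8.80027784e-06, -1.00000000e+00]]), 'force': array([ 0.01784467, -0.17145833,  0.64821336]), 'moment': array([ 0.00830019, -0.07053223, -0.03384617]), 'grasp_force': 0.0, 'gripper_width': 1.0021302168891097}
```

View pics/top0.png

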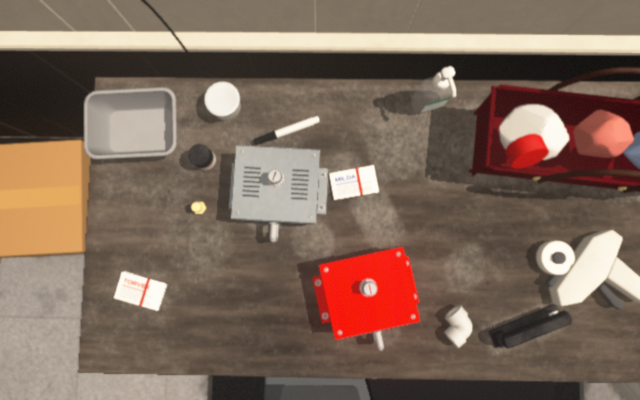

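View pics/side0.png

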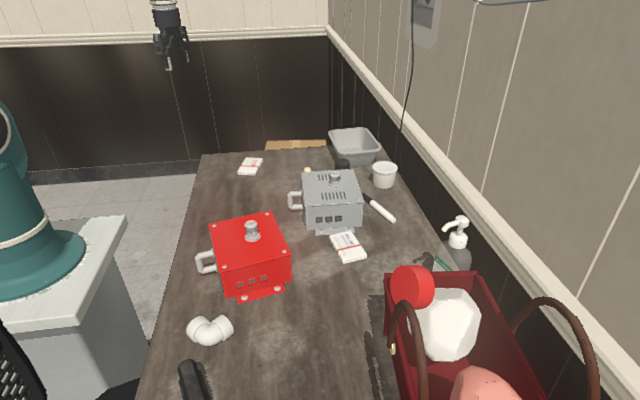

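The top view shows the grey box at about (276,185) with its screw at (275,177) and its handle at (274,230). The red box is a decoy. In the side view the grey box is at (330,200) with its screw at (335,177).

```bash
cat >h.py <<'E'
from plant import r
import cv2,numpy as np
def cam(p): 
    R=cv2.Rodrigues(np.array(p["rvec"],float))[0];t=np.array(p["tvec"],float)
    K=np.array([[p["fx"],0,p["cx"]],[0,p["fy"],p["cy"]],[0,0,1]]);return R,t,K,np.array(p["distortion"],float)
def ray(p,uv):
    R,t,K,d=cam(p);n=cv2.undistortPoints(np.array([[uv]],float),K,d)[0,0]
    v=R.T@np.array([n[0],n[1],1]);return -R.T@t,v/np.linalg.norm(v)
def atz(p,uv,z):
    o,v=ray(p,uv);return o+v*(z-o[2])/v[2]
def proj(p,X):
    R,t,K,d=cam(p);return cv2.projectPoints(np.array(X,float).reshape(-1,3),np.array(p["rvec"],float),t,K,d)[0][:,0]
def tri(p1,u1,p2,u2):
    o1,v1=ray(p1,u1);o2,v2=ray(p2,u2)
    s=np.linalg.lstsq(np.c_[v1,-v2],o2-o1,rcond=None)[0];a,b=o1+v1*s[0],o2+v2*s[1];return (a+b)/2,np.linalg.norm(a-b)
E
python3 - <<'E'
from h import *
t=r.read_camera("top");s=r.read_camera("side")
a=cv2.resize(t["img"][135:250,210:340],None,fx=5,fy=5,interpolation=cv2.INTER_CUBIC)
b=cv2.resize(s["img"][160:245,280:375],None,fx=6,fy=6,interpolation=cv2.INTER_CUBIC)
for n,i in(("ta",a),("sb",b)): cv2.imwrite(f"pics/{n}.png",cv2.cvtColor(i,cv2.COLOR_RGB2BGR))
S,e=tri(t,(274.4,175.2),s,(335,176.8));print("screw",S,e)
for q in("small_jar","brass_fitting","card_deck","marker_pen"):
    for d in r.outline_of(t,q):
        ys,xs=np.nonzero(d["pixels"]);print(q,d["confidence"],d["box"],atz(t,(xs.mean(),ys.mean()),.02))
E
```

```text
screw [0.6676452  0.0933623  0.09559098] 0.0009568264487169624
small_jar 0.92 [189.8, 145.1, 31.2, 25.2] [0.71351573 0.24158928 0.02      ]
card_deck 0.7 [331.2, 164.7, 46.7, 33.1] [ 0.66748706 -0.05213181  0.02      ]
card_deck 0.31 [231.2, 145.2, 96.8, 98.1] [0.65743325 0.09476627 0.02      ]
marker_pen 0.55 [253.4, 114.3, 63.7, 29.9] [0.76839086 0.07911509 0.02      ]
```

View pics/ta.png

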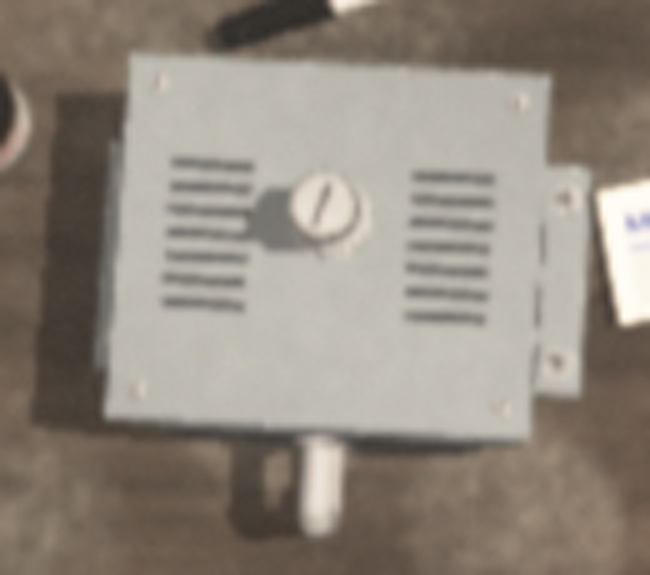

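View pics/sb.png

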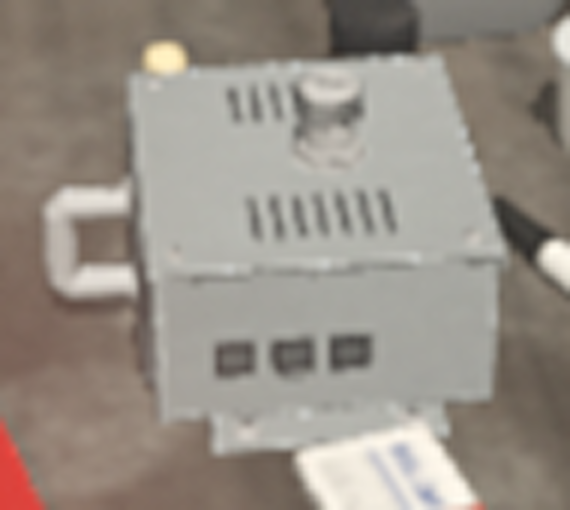

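The top crop shows the lid corners at about (131,53), (549,74), (530,440) and (104,417). The screw's top is at (325,206) and the outer end of the handle is near (319,533). The side crop shows the head's top at (332,82) and the handle's upright near (62,245).

```bash
python3 - <<'E'
from h import *
from scipy.optimize import least_squares
t=r.read_camera("top");s=r.read_camera("side")
T=lambda x,y:((x+.5)/5-.5+210,(y+.5)/5-.5+135)
S=lambda x,y:((x+.5)/6-.5+280,(y+.5)/6-.5+160)
# obj points
P=[(.065,.075,.072),(.065,-.075,.072),(-.065,-.075,.072),(-.065,.075,.072),(.01,0,.105),(-.105,0,.05)]
U=[T(131,53),T(549,74),T(530,440),T(104,417),T(325,206),T(319,535)]
P2=[(.01,0,.105),(-.099,0,.038),(.065,.075,.072),(.065,-.075,.072),(-.065,-.075,.072),(-.065,.075,.072)]
U2=[S(332,82),S(62,245),S(440,58),S(503,255),S(155,270),S(130,75)]
def W(q,P):
    c,n=np.cos(q[2]),np.sin(q[2]);P=np.array(P);return np.c_[q[0]+c*P[:,0]-n*P[:,1],q[1]+n*P[:,0]+c*P[:,1],P[:,2]]
f1=lambda q:(proj(t,W(q,P))-U).ravel()
f2=lambda q:(proj(s,W(q,P2))-U2).ravel()
for f in(f1,f2,lambda q:np.r_[f1(q),f2(q)]):
    o=least_squares(f,[.66,.09,0],loss="soft_l1");print(o.x[:2],np.degrees(o.x[2]),"screw",W(o.x,P)[4],"handle",W(o.x,[(-.099,0,.038)]));print(f(o.x).reshape(-1,2).round(1).tolist())
for z in(.105,):print(atz(t,U[4],z),atz(s,U2[0],z))
E
```

```text
[0.65524832 0.09310447] -2.165233567948359 screw [0.66524118 0.09272666 0.105     ] handle [[0.556319   0.09684484 0.038     ]]
[[1.0, 1.2], [-0.7, 1.0], [-0.6, -1.1], [1.6, -0.7], [-0.3, -0.3], [-0.2, 0.2]]
[0.6576173 0.0928037] -2.597299417017163 screw [0.66760703 0.09235054 0.105     ] handle [[0.55871901 0.09728997 0.038     ]]
[[-0.0, 0.3], [0.1, -0.1], [-0.3, 0.0], [-0.1, -0.7], [-0.1, 0.4], [0.6, 0.1]]
[0.65637755 0.09296488] -2.287358888758717 screw [0.66636959 0.09256576 0.105     ] handle [[0.55745643 0.0969161  0.038     ]]
[[1.2, 0.5], [-0.6, 0.4], [-0.5, -1.6], [1.6, -1.4], [-0.2, -0.9], [-0.2, -0.4], [-0.6, 0.3], [-0.4, 0.0], [-0.9, -0.0], [-0.5, -0.8], [-0.5, 0.5], [-0.0, 0.2]]
[0.6647061  0.09216998 0.105     ] [0.6679424  0.09378258 0.105     ]
```

```bash
cat >>h.py <<'E'
def down(yaw):  # tool z down, tool y at angle yaw+90 from world x mirrored; increasing yaw = anti-clockwise from above
    c,s=np.cos(yaw),np.sin(yaw);return np.array([[c,s,0],[s,-c,0],[0,0,-1.]])
def F(n=4):
    a=[]
    for _ in range(n): a.append(r.get_state()["force"]); r.dwell(.02)
    return np.mean(a,0)
E
python3 - <<'E'
from h import *
xy=[.6665,.0928]
for d in range(0,360,20):
    q=r.solve_ik(xy+[.16],down(np.radians(d)))
    q2=r.solve_ik(xy+[.084],down(np.radians(d)))
    print(d,None if q is None else np.round(q),None if q2 is None else np.round(q2))
E
```

```text
0 [-37.  36.  39.  93. -25.  61. -81.] [-36.  41.  37.  95. -29.  54. -78.]
20 [-36.  35.  37.  93. -24.  60. -62.] [-35.  41.  36.  95. -29.  54. -59.]
40 [-37.  36.  38.  93. -25.  61. -41.] [-37.  41.  39.  95. -31.  54. -37.]
60 [-36.  35.  37.  92. -23.  60. -22.] [-35.  40.  35.  95. -28.  53. -19.]
80 [-33.  34.  32.  92. -20.  60.  -5.] [-32.  39.  31.  95. -24.  53.  -2.]
100 [-30.  33.  28.  92. -18.  59.  13.] [-29.  38.  27.  95. -21.  52.  16.]
120 [-27.  33.  24.  92. -15.  59.  31.] [-27.  38.  23.  95. -18.  51.  33.]
140 [-24.  32.  20.  92. -12.  58.  49.] [-24.  37.  19.  94. -15.  51.  51.]
160 [-22.  32.  16.  91. -10.  58.  67.] [-21.  37.  15.  94. -11.  50.  68.]
180 [-18.  32.  10.  91.  -6.  58.  84.] [-16.  36.   8.  94.  -6.  50.  84.]
200 [-15.  31.   5.  91.  -3.  58. 102.] [-13.  36.   3.  94.  -2.  50. 101.]
220 [-12.  31.   2.  91.  -1.  58. 120.] [-10.  36.  -1.  93.   1.  50. 118.]
240 [ -9.  32.  -3.  90.   2.  58. 138.] [ -7.  37.  -5.  93.   4.  50. 136.]
260 [ -6.  32.  -7.  90.   4.  58. 156.] [ -4.  37. -10.  93.   8.  51. 153.]
280 [ -54.   55.   77.   94.  -55.   77. -139.] [ -54.   63.   76.   96.  -64.   75. -135.]
300 [ -54.   55.   77.   94.  -55.   77. -119.] [ -54.   63.   76.   96.  -64.   75. -115.]
320 [-54.  55.  77.  94. -55.  77. -99.] [-54.  63.  76.  96. -64.  75. -95.]
340 [ -39.   37.   42.   93.  -27.   61. -100.] [-37.  41.  39.  95. -31.  54. -97.]
```

```bash
python3 - <<'E'
from h import *
xy=[.6665,.0928]
q=r.solve_ik(xy+[.16],down(np.radians(220)));q=np.array(q);q[6]-=280
r.move_joints(q)
y=np.radians(-60)
r.move_pose(xy+[.16],down(y));s=r.get_state();print(s["clock"],s["joints"].round(1),s["tool_pos"])
r.move_straight(xy+[.084],vel=.06);r.dwell(.3)
f0=F(8);s=r.get_state();print("free",f0,s["tool_pos"],s["joints"].round(1))
p=r.read_camera("side");cv2.imwrite("pics/pre.png",cv2.cvtColor(cv2.resize(p["img"][90:250,230:430],None,fx=4,fy=4),cv2.COLOR_RGB2BGR))
np.save("f0.npy",f0)
E
```

```text
3.4833 [ -12.    31.4    1.6   90.7   -1.    57.9 -160. ] [0.66643882 0.09343855 0.16006402]
free [ 0.48296194 -0.02370933  0.41197725] [0.66649525 0.09281249 0.08404821] [ -11.8   36.4    1.4   93.4   -1.1   50.2 -159.9]
```

View pics/pre.png

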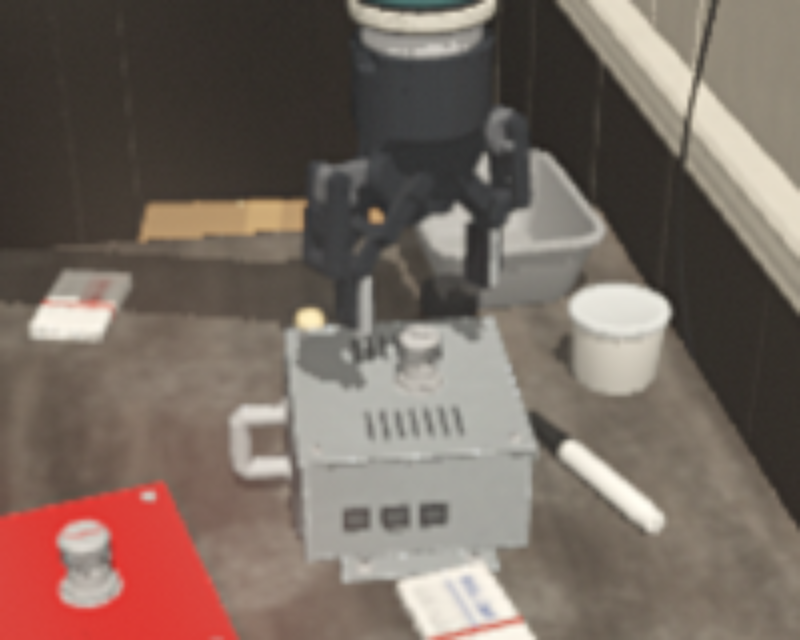

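```bash
python3 - <<'E'
from h import *
p=r.read_camera("side")
for X in [(.6665,.0928,.097),(.6665,.0928,.105),(.7033,.114,.097),(.6297,.0715,.097),(.7033,.114,.11),(.6297,.0715,.11)]:
    print(X,(proj(p,X)[0]-[230,90])*4)
s=r.get_state();print(s["gripper_width"],s["tool_rot"])
p=r.read_camera("top");cv2.imwrite("pics/pret.png",cv2.cvtColor(cv2.resize(p["img"][100:260,180:380],None,fx=4,fy=4),cv2.COLOR_RGB2BGR))
E
```

```text
(0.6665, 0.0928, 0.097) [417.44770312 345.87554275]
(0.6665, 0.0928, 0.105) [417.51399779 334.00908275]
(0.7033, 0.114, 0.097) [472.00717818 323.64626807]
(0.6297, 0.0715, 0.097) [360.36907488 369.22259549]
(0.7033, 0.114, 0.11) [472.53014027 304.56852538]
(0.6297, 0.0715, 0.11) [360.02424155 349.61050514]
0.9998402381179862 [[ 5.00034668e-01 -8.66005386e-01  3.94241506e-05]
 [-8.66005387e-01 -5.00034669e-01 -1.17613819e-05]
 [ 2.98988622e-05 -2.82604281e-05 -9.99999999e-01]]
```

View pics/pret.png

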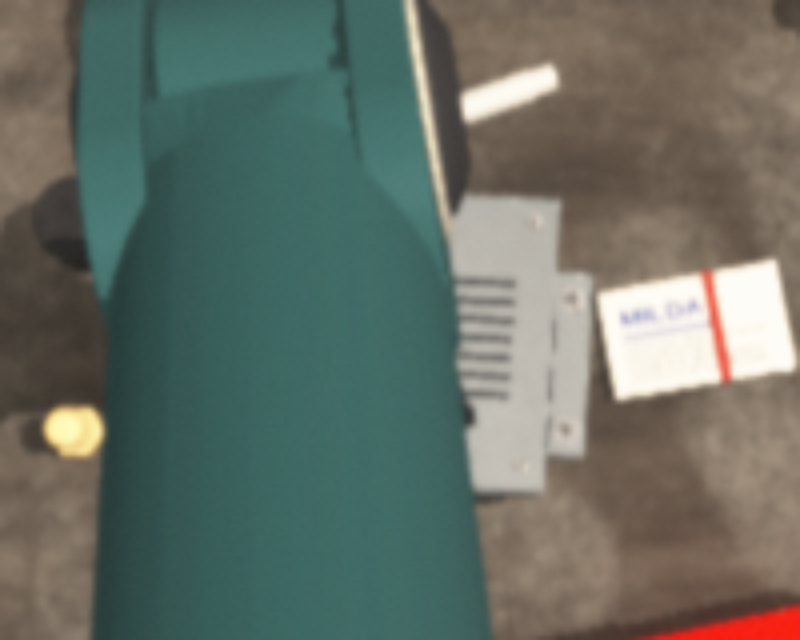

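The side crop shows the fingertips near (360,325) and (480,288). That is about 40 crop px higher than predicted. The top view is blocked by the arm. I'll check this against the start picture before I close the gripper.

```bash
python3 - <<'E'
from h import *
p=r.read_camera("side")
y=np.array([.391,.920,0])
for z in(.206,.219,.24):print(proj(p,[np.array([.254,.598,z])+k*.0425*y for k in(-1,1)]).round(1).tolist())
a=cv2.cvtColor(cv2.imread("pics/side0.png"),cv2.COLOR_BGR2RGB)
now=p["img"]
A=cv2.resize(a[0:80,130:210],None,fx=5,fy=5,interpolation=cv2.INTER_CUBIC);B=cv2.resize(now[130:210,295:375],None,fx=5,fy=5,interpolation=cv2.INTER_CUBIC)
cv2.imwrite("pics/ab.png",cv2.cvtColor(np.hstack([A,B]),cv2.COLOR_RGB2BGR))
E
```

```text
[[171.8, 82.2], [186.7, 74.6]]
[[170.8, 77.9], [185.9, 70.5]]
[[169.2, 70.9], [184.5, 63.8]]
```

View pics/ab.png

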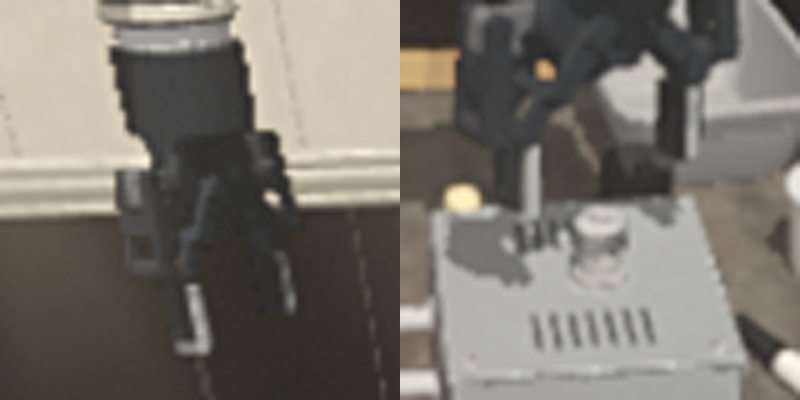

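The gripper sits about 24 mm higher in the pictures than I expected, and the start picture shows the same offset. Closing here is harmless either way, and the width will show whether the pads have the head.

```bash
python3 - <<'E'
from h import *
f0=np.load("f0.npy")
r.clamp(30);r.dwell(.2);s=r.get_state()
print(s["clock"],s["gripper_width"],s["grasp_force"],F(6)-f0,s["moment"],s["tool_pos"])
E
```

```text
6.5 0.0018260960714095494 0.0 [-0.49805248  0.26635203 -0.55103115] [ 7.81708028e-05 -3.96522910e-02  1.11426517e-03] [0.66651405 0.09278395 0.0840024 ]
```

```bash
python3 - <<'E'
from h import *
p=r.read_camera("side");B=cv2.resize(p["img"][100:210,275:395],None,fx=5,fy=5,interpolation=cv2.INTER_CUBIC)
cv2.imwrite("pics/shut.png",cv2.cvtColor(B,cv2.COLOR_RGB2BGR))
for z in(.084,.105,.115):print(z,(proj(p,(.6665,.0928,z))[0]-[275,100])*5)
E
```

```text
0.084 [296.67736203 406.14877222]
0.105 [296.89249724 367.51135344]
0.115 [296.99770132 348.76860097]
```

View pics/shut.png

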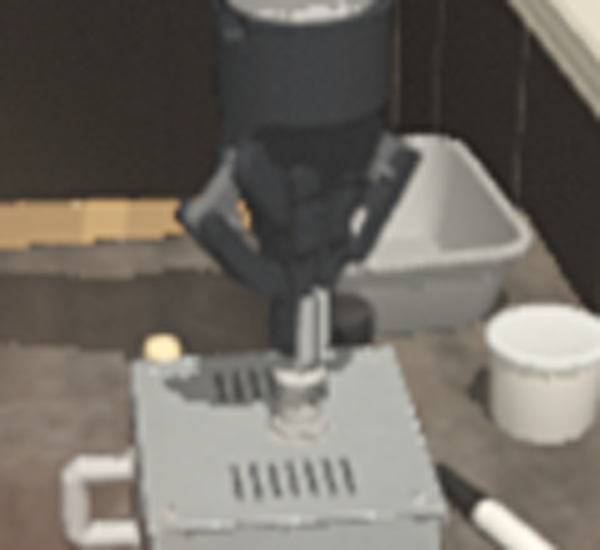

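The shut fingertips at (305,365) sit just above the head's top at about (302,372), so the real finger ends are about 22 mm above the reported TCP. I'll touch the head's top lightly to measure that exactly.

```bash
python3 - <<'E'
from h import *
f0=F(6);p=r.get_state()["tool_pos"];z=.084
for i in range(24):
    z-=.0005;r.move_straight([.6665,.0928,z],vel=.02);f=F(2)-f0
    if f[2]>2.5:break
s=r.get_state();print(i,z,f,s["tool_pos"],s["clock"])
r.move_straight([.6665,.0928,z+.02],vel=.1)
r.open_gripper();s=r.get_state();print(s["clock"],s["gripper_width"])
E
```

```text
9 0.079 [-1.68849776 -0.14855704  4.35996267] [0.66655852 0.09279867 0.07939541] 9.5833
10.7167 0.9996409898295241
```

```bash
python3 - <<'E'
from h import *
r.move_straight([.6665,.0928,.060],vel=.06);r.dwell(.2);f0=F(8);np.save("f0.npy",f0)
r.clamp(40);r.dwell(.2);s=r.get_state();print(s["clock"],s["gripper_width"],s["grasp_force"],F(4)-f0,s["tool_pos"])
p=np.array([.6665,.0928,.060]);yaw=np.radians(-60)
for i in range(8):   # yield to lateral force, and turn 40 deg meanwhile (screw spins freely)
    f=F(2)-f0; p[:2]+=np.clip(f[:2]*5e-5,-5e-4,5e-4)
    yaw+=np.radians(5)
    r.move_straight(p,vel=.02,rotation=down(yaw))
    s=r.get_state();print(i,p,f.round(2),s["moment"].round(2),round(s["clock"],2))
E
```

```text
12.65 0.26448156996122707 39.132909178733826 [-1.59646042 -0.16742191  2.27873818] [0.66644006 0.09273884 0.0601478 ]
0 [0.66643186 0.09280971 0.06      ] [-1.36  0.19  2.79] [-0.13  0.36  0.01] 13.0
1 [0.66634593 0.0927627  0.06      ] [-1.72 -0.94  2.67] [-0.08  0.28  0.01] 13.28
2 [0.66629466 0.0927498  0.06      ] [-1.03 -0.26  2.91] [-0.04  0.26 -0.03] 13.57
3 [0.66624037 0.09271284 0.06      ] [-1.09 -0.74  4.24] [-0.04  0.19 -0.03] 13.85
4 [0.66618897 0.09271034 0.06      ] [-1.03 -0.05  3.42] [ 0.07  0.04 -0.03] 14.13
5 [0.66620575 0.09273323 0.06      ] [0.34 0.46 4.16] [-0.02 -0.03 -0.05] 14.42
6 [0.66624397 0.09268517 0.06      ] [ 0.76 -0.96  3.55] [ 0.02 -0.08  0.02] 14.7
7 [0.66630021 0.09269812 0.06      ] [1.12 0.26 3.85] [ 0.11 -0.08  0.01] 14.98
```

The head is gripped at a width of 0.264, well centred and with low side forces. Next I'll turn back (it spins freely), then feel upward for the stop.

```bash
python3 - <<'E'
from h import *
f0=np.load("f0.npy")
p=np.array([.6663,.0927,.060])
r.move_straight(p,vel=.02,rotation=down(np.radians(-62)))
print(r.get_state()["clock"],F(4)-f0)
for i in range(36):
    p[2]+=.0004; r.move_straight(p,vel=.03);f=F(2)-f0
    s=r.get_state();print(round((p[2]-.06)*1e3,1),round((s["tool_pos"][2]-.06)*1e3,2),f.round(1),round(s["clock"],2))
    h=(p[2]-.06)*1e3
    if -f[2]>5+.2*h+2.5:break
np.save("p.npy",p)
E
```

```text
15.8667 [1.03248205 0.302518   4.51134999]
0.4 0.15 [2.4 1.3 1.6] 16.22
0.8 0.25 [ 4.2  1.  -3.1] 16.5
1.2 0.86 [ 5.   0.9 -5.1] 16.78
1.6 1.48 [ 5.   1.2 -5.3] 17.07
2.0 1.91 [ 5.   0.5 -4.9] 17.35
2.4 2.33 [ 4.7  1.6 -5.7] 17.63
2.8 2.76 [ 6.1  0.6 -5.4] 17.92
3.2 3.1 [ 5.6  1.5 -5.6] 18.2
3.6 3.5 [ 5.1  1.1 -5.3] 18.48
4.0 3.88 [ 5.   0.7 -5.8] 18.77
4.4 4.27 [ 5.6  0.4 -5.6] 19.05
4.8 4.64 [ 5.1  1.4 -5.3] 19.33
5.2 5.04 [ 5.2  1.1 -6.1] 19.62
5.6 5.4 [ 4.3  0.9 -5.5] 19.9
6.0 5.8 [ 4.9  1.8 -6. ] 20.18
6.4 6.17 [ 5.4  0.7 -6. ] 20.47
6.8 6.55 [ 4.6  0.9 -6.7] 20.75
7.2 6.97 [ 5.1  1.4 -5.7] 21.03
7.6 7.31 [ 5.9  1.6 -5.6] 21.32
8.0 7.7 [ 6.1  1.1 -6.2] 21.6
8.4 8.1 [ 5.9  1.3 -6.9] 21.88
8.8 8.29 [ 6.3  0.9 -7.3] 22.17
9.2 8.42 [ 6.   1.2 -8.7] 22.45
9.6 8.55 [  6.8   1.5 -10.6] 22.73
```

The stop is at about 8.3 mm. Now I'll unscrew while holding a pull of about 3 N beyond the spring.

```bash
python3 - <<'E'
from h import *
f0=np.load("f0.npy");p=np.load("p.npy");yaw=np.radians(-62);d=.12
for i in range(45):
    s=r.get_state();f=F(2)-f0;h=(s["tool_pos"][2]-.06)*1e3
    print(i,round(i*d,2),round(h,2),round((p[2]-.06)*1e3,2),f.round(1),s["moment"][2].round(2),s["joints"][6].round(),round(s["clock"],2))
    if h>17.3 or -f[2]>5+.2*h+9 or abs(s["moment"][2])>.5: break
    e=(4.7+.2*h+3)+f[2]
    p[2]+=np.clip(d*2.865e-3+e*8e-5,-3e-4,7e-4)
    p[:2]+=np.clip(f[:2]*4e-5,-3e-4,3e-4)
    yaw+=d;r.move_straight(p,vel=.03,rotation=down(yaw))
np.save("p.npy",np.r_[p,yaw])
E
```

```text
0 0.0 8.55 9.6 [  8.    1.3 -10.1] 0.04 -162.0 22.73
1 0.12 8.92 9.89 [ 6.6  1.4 -9.9] 0.04 -156.0 23.03
2 0.24 9.21 10.2 [ 5.9  1.1 -8.6] 0.08 -150.0 23.33
3 0.36 9.56 10.62 [ 4.6  1.6 -8.8] 0.05 -144.0 23.63
4 0.48 9.96 11.02 [ 4.5  0.9 -9.7] 0.04 -138.0 23.93
5 0.6 10.44 11.37 [  2.    1.8 -11.9] 0.1 -133.0 24.23
6 0.72 10.78 11.54 [  0.9   0.6 -12.1] 0.06 -127.0 24.53
7 0.84 11.15 11.71 [ -1.1   0.8 -11.4] 0.04 -121.0 24.83
8 0.96 11.46 11.93 [ -2.5   0.6 -11.3] 0.01 -115.0 25.13
9 1.08 11.76 12.17 [ -4.7   0.1 -10.9] 0.07 -109.0 25.43
10 1.2 12.12 12.44 [ -5.   -0.5 -11.2] 0.09 -103.0 25.73
11 1.32 12.44 12.7 [ -4.9   0.2 -11.4] 0.04 -98.0 26.03
12 1.44 12.77 12.95 [ -5.3  -0.3 -10.5] 0.01 -92.0 26.33
13 1.56 13.11 13.27 [ -4.3  -0.4 -11.6] 0.01 -86.0 26.63
14 1.68 13.51 13.51 [ -4.4   0.1 -11.8] 0.1 -80.0 26.93
15 1.8 13.8 13.74 [ -3.6  -0.5 -11.2] 0.01 -74.0 27.23
16 1.92 14.17 14.03 [ -2.8  -0.4 -11.3] 0.04 -68.0 27.53
17 2.04 14.48 14.31 [ -1.8   0.  -11.1] 0.06 -62.0 27.83
18 2.16 14.82 14.61 [ -1.1   0.9 -11.1] 0.0 -56.0 28.13
19 2.28 15.15 14.92 [ -0.   -0.3 -10.9] 0.04 -50.0 28.43
20 2.4 15.44 15.26 [  0.1  -0.2 -10.8] 0.02 -44.0 28.73
21 2.52 15.79 15.6 [  0.7   0.4 -10.3] 0.05 -38.0 29.03
22 2.64 16.09 15.98 [  2.4  -0.  -10.9] 0.01 -32.0 29.33
23 2.76 16.45 16.33 [ 1.7 -0.3 -9.8] 0.05 -26.0 29.63
24 2.88 16.78 16.77 [  2.   -0.6 -10.6] 0.02 -20.0 29.93
25 3.0 17.16 17.15 [  2.1   0.5 -10.4] 0.04 -14.0 30.23
26 3.12 17.48 17.55 [  1.1   0.4 -10.7] 0.0 -8.0 30.53
```

```bash
python3 - <<'E'
from h import *
f0=np.load("f0.npy");*p,yaw=np.load("p.npy");p=np.array(p)
for i in range(2):
    p[2]+=3.2e-4;yaw+=.12;r.move_straight(p,vel=.03,rotation=down(yaw))
for i in range(12):
    f=F(2)-f0;s=r.get_state();print(round((s["tool_pos"][2]-.06)*1e3,2),f.round(1),round(s["clock"],2))
    if -f[2]<1.2:break
    p[2]-=4e-4;r.move_straight(p,vel=.03)
h=(r.get_state()["tool_pos"][2]-.06)*1e3
if -f[2]<1.2 and h>15:
    r.open_gripper();r.move_straight(p+[0,0,.08],vel=.15)
    p=r.read_camera("side");cv2.imwrite("pics/up.png",cv2.cvtColor(cv2.resize(p["img"][120:250,270:400],None,fx=4,fy=4,interpolation=cv2.INTER_CUBIC),cv2.COLOR_RGB2BGR))
    for d in r.outline_of(p,"captive_screw"):print(d["confidence"],d["box"])
    for z in(.097,.113,.105,.121):print(z,proj(p,(.6665,.0928,z))[0])
s=r.get_state();print(s["clock"],s["joints"].round(1))
E
```

```text
18.14 [  1.4   0.4 -10.4] 31.13
17.93 [ 0.3 -0.4 -8.8] 31.42
17.46 [ 0.5 -0.3 -7.9] 31.7
17.01 [ 0.1 -0.4 -8.4] 31.98
16.58 [ 0.2 -0.3 -7.4] 32.27
16.33 [-0.4 -1.6 -6.3] 32.55
16.14 [-1.6 -1.9 -3.6] 32.83
15.91 [-3.7 -2.8 -0.1] 33.12
0.7 [329.7, 166.7, 11.8, 12.2]
0.097 [334.36192578 176.46888569]
0.113 [334.39530295 170.50704833]
0.105 [334.37849945 173.50227069]
0.121 [334.41234081 167.48276744]
34.5333 [ 19.4  40.8 -46.2  88.7  31.5  64.4   6.7]
```

The thread carries the screw at about 16 mm, and the camera agrees (head top at row 167, which is z≈0.121). Now the drawer.

```bash
python3 - <<'E'
from h import *
b=np.radians(-2.3);R=down(b+np.pi);ux=np.array([np.cos(b),np.sin(b),0])
H=np.array([.6663,.0927,0])-.109*ux
r.move_pose(H+[0,0,.13],R);s=r.get_state();print(s["clock"],s["joints"].round(1),s["tool_pos"])
f0=F(6);z=np.array([0,0,1.])
r.move_straight(H+.06*z,vel=.12);print((F(2)-f0).round(1));r.move_straight(H+.012*z,vel=.06);r.dwell(.15)
f0=F(6);print("down",f0.round(1),r.get_state()["tool_pos"])
r.clamp(40);r.dwell(.1);s=r.get_state();print(s["clock"],s["gripper_width"],s["grasp_force"],(F(4)-f0).round(1))
if s["gripper_width"]>.05:
    p=H+.012*z;d=0
    while d<.062:
        st=.008 if d<.048 else .001
        d+=st;r.move_straight(p-d*ux,vel=.06 if st>.002 else .03);f=F(2)-f0;s=r.get_state()
        print(round(d,3),s["tool_pos"].round(4),f.round(1),round(s["clock"],2))
        if f@ux>14:break
E
```

```text
35.1917 [ 29.2  38.2 -58.1 104.8  37.9  58.9  43.2] [0.55819839 0.09664578 0.12981675]
[ 0.7 -0.1 -0.7]
down [-0.  -0.2 -0. ] [0.55759399 0.09706696 0.01231078]
38.025 0.12337213474331118 39.3964684009552 [-0.1  2.3  0.5]
0.008 [0.5498 0.0979 0.0121] [ 2.3  2.8 -1.4] 38.41
0.016 [0.5415 0.0983 0.0122] [ 2.2  3.9 -1.4] 38.73
0.024 [0.5334 0.0986 0.0121] [ 1.7  5.1 -1.6] 39.04
0.032 [0.5254 0.0989 0.0121] [ 2.3  5.4 -0.4] 39.36
0.04 [0.5174 0.0993 0.0121] [ 2.3  5.  -0.4] 39.67
0.048 [0.5095 0.0997 0.0121] [ 1.4  5.1 -1.1] 39.99
0.049 [0.5092 0.0996 0.0121] [ 3.7  5.7 -3.5] 40.27
0.05 [0.5085 0.0997 0.0121] [ 5.   5.4 -4.6] 40.56
0.051 [0.5076 0.0998 0.0121] [ 4.2  5.8 -4.7] 40.84
0.052 [0.5066 0.0998 0.0121] [ 4.5  5.2 -4.2] 41.12
0.053 [0.5056 0.0999 0.0121] [ 4.7  5.9 -4.2] 41.41
0.054 [0.5046 0.0999 0.0122] [ 4.8  5.5 -4.3] 41.69
0.055 [0.5036 0.0999 0.0121] [ 4.7  5.3 -4.4] 41.98
0.056 [0.5026 0.1    0.0122] [ 4.9  5.7 -4.3] 42.26
0.057 [0.5025 0.1    0.0122] [ 6.5  5.5 -7. ] 42.54
0.058 [0.5026 0.1    0.0122] [ 9.8  5.8 -9.8] 42.83
0.059 [0.5026 0.1    0.0122] [ 12.7   6.6 -11.8] 43.11
0.06 [0.5027 0.1001 0.0123] [ 16.6   6.4 -15.6] 43.39
```

```bash
python3 - <<'E'
from h import *
b=np.radians(-2.3);ux=np.array([np.cos(b),np.sin(b),0])
p=np.array([.6663,.0927,0])-.109*ux-.0575*ux+[0,0,.012]
r.move_straight(p,vel=.03);r.open_gripper();r.move_straight(p+[0,0,.13],vel=.1)
q=r.get_state()["joints"].copy();q[0]-=60;r.move_joints(q)   # swing clear to the left, as at the start
t=r.read_camera("top");s=r.read_camera("side");print(r.get_state()["clock"])
A=cv2.resize(t["img"][100:270,170:390],(400,309));B=cv2.resize(s["img"][130:260,260:400],(333,309))
cv2.imwrite("pics/end.png",cv2.cvtColor(np.hstack([A,B]),cv2.COLOR_RGB2BGR))
E
```

```text
47.75
```

View pics/end.png

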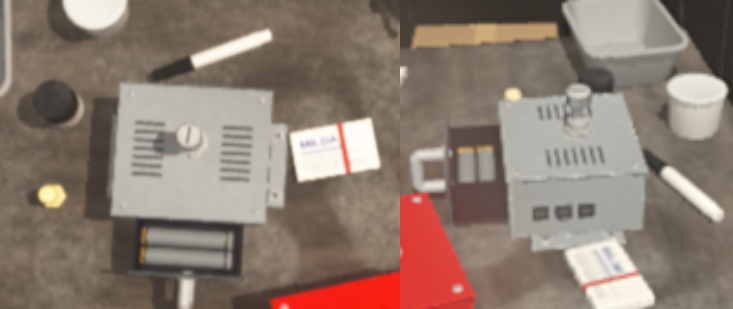

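The drawer is fully out with both cells showing (top view, about (190,245)). The screw stands raised at (578,105), and the small things are where they were.

```bash
python3 -c "
from plant import r
print(r.hand_in())"
```

```text
the job is handed in; nothing more can be done
None
```

The screw is unscrewed and stays up by itself about 16 mm above where it sat, the drawer is drawn out to its 55 mm stop and let go, the small things are undisturbed, and the job is handed in at about 48 s; no verdict came back.

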